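# Swap the dust lid of a vacuum pot for its sealing cover

## Robot

A 6-joint arm with a two-finger parallel gripper is mounted at the origin on the work surface. World frame = base frame: x ahead of the robot, y to its left, z up, the work surface at z = 0. Lengths are in m, angles in rad, forces in N, time in s.
With the tool pointing down it reaches from about 0.25 to 0.725 m from the base axis. Payload 4 kg.
Tool frame: the origin (TCP) lies midway between the tips of the shut fingers; the grasp point (between the pads) lies 19 mm behind it; z points along the fingers, y is the line along which they close (so a half turn about z gives the same grasp; the last joint's range is limited). The gripper opens to 85 mm and grips with 20 to 120 N. Pads are 22 mm wide; open, the fingers measure 114 mm over their backs; the gripper's body (76 mm by 85 mm) begins 54 mm behind the grasp point. The pads swing forward as they close: fully open they stand 13 mm farther back than shut.
Start: joints at [-1.221, 0.241, 0.005, 1.335, 0, 1.571], TCP at [0.171, -0.47, 0.231] pointing down, gripper open.
Joint ranges: [-2.72, 2.72], [-1.05, 1.87], [-1.09, 1.28], [-1.99, 2.15], [-1.42, 1.44], [-3.14, 3.14]. Speed limits (rad/s): [2.79, 2.79, 3.14, 3.14, 3.14, 3.14].

## Interface

Orientations are given as a unit quaternion [w, x, y, z].
In Python, from plant import sensors, grab_frame, calibration, order gives the robot as it stands.
- The arm moves only by the shell command python3 -m inch 'ROWS' [FORCE]. ROWS is JSON, a list that holds one entry, the list of rows, each a list of 7 numbers: the shift along the tool's x, y, z in units of 40 mm (1.0 is 40 mm), then the turn, a rotation vector about the tool's x, y, z in units of 8 degrees (1.0 is 8 degrees), then the opening, from 0 (shut) to 1 (fully open). In form: [[[tx, ty, tz, wx, wy, wz, fingers], ...]]. A call has 1 to 12 rows; each row shifts and turns the commanded pose from where the row before left it, along the tool's axes as they then stand; what a row does not reach is not made up. A row lasts 1/10 s, in which the tool goes at most 50 mm and 8.59 degrees, less where a joint would pass 70% of its speed; a pose out of reach is approached as far as the arm can. A call is refused whole if a number of a shift passes 1 or a number of a turn 1, either way. A call with a gripper value outside its range is refused whole. The fingers move at their own pace and stop on an object; FORCE is the grip in N (left out, the last holds). Time passes only in rows, so rows that do not move let the fingers close. It gives the time, the measured TCP pose, the force, the opening and the grip force at its end, in the units of the state.
- sensors.get_state(): the state, without advancing time (a new reading comes with each control period).
- grab_frame(name): name is "scene" or "top"; returns the picture (420x560x3 uint8, red, green, blue); there is no depth.
- calibration(name): a dict with "fx", "fy", "cx", "cy" (pixels), "distortion" ([k1, k2, p1, p2, k3] as OpenCV has them; the pictures are not rectified), "rvec" (rotation vector, rad) and "tvec" (3), from world to camera coordinates, as OpenCV has them. Camera axes: x right, y down, z forward; pixel columns grow to the right and rows downward; lengths in m; the calibration is good to about 2 mm. A picture is of the moment at which its call begins. calibration takes no time and is no camera call.
- order.sign_off(): hands the job in; it is judged then, once.
The state is a dict: "time_s": time; "qpos": joint angles; "joint_vel": joint speeds; "tau": joint torques, N m; "tool_pos": TCP position; "ee_rot": TCP orientation; "contact_force": force on the tool from outside, world axes, zero at the start; "ft_torque": the same for the moment, N m; "opening": finger opening in m; "grasp_force": force on a finger pad.
Only numpy, scipy, OpenCV 4.12 (cv2) and the standard library are available. Lean on these libraries where they do the work, as an engineer would, in place of code of your own. Each camera call takes 0.05 s, during which the arm holds its last target. There are 200 camera calls.

## Task

Get the vacuum pot ready: first lift the yellow dust lid off the pot and lay it aside, right way up and flat on the bench, well clear of the pot. Then bring the blue sealing cover right out from under the low shelf, where only its red tab can be reached, put it down on the bench in the open and let go, take it again by its black knob and set it gently on the pot (do not drop it) so that it sits fully home and level on the rim. Do not disturb the bottle, the plaster mould or the tape roll.

Things in the scene. Friction and masses are not known exactly. Their poses are not given: they have to be found in the camera images.
- pot: Open steel vacuum pot bolted to the bench: outer diameter 110 mm, inner 100, rim 90 above the bench; base flange diameter 140, 8 high; a small brass valve on its +x side reaches 88 from the axis at height 30. Origin: centre of the underside, on the bench; z up. Pot and shelf may each stand on the left or on the right.
- lid: Yellow dust lid, on the pot at the start: disc of diameter 116 mm with a boss below (diameter 90) that sits inside the rim, and a round yellow knob on top (diameter 24). Origin: centre of the boss's underside, z up; above it: boss 0 to 6, disc 6 to 12, knob 12 to 40. Origin 84 above the bench on the pot, 0 lying on the bench. 0.12 kg.
- cover: Blue cover, on the bench under the shelf. Origin: centre of the boss's underside, z up. Boss diameter 90 mm (5 radial play in the pot), z 0-10; disc diameter 120, z 10-18; black knob on top. A tongue 30 wide runs to its -x side, bearing a red tab 16 (x) by 22 (y), z 18-62, centred 88 from the axis, in front of the shelf. Seated: origin 80 above the bench on the pot's axis, any yaw. 0.26 kg.
- cover_knob: The cover's round black knob, diameter 28 mm, 30 high, fixed on the cover's axis. Origin: centre of its underside, 18 above the cover's origin.
- shelf: Low fixed plywood shelf: board 130 mm deep (x) by 214 wide (y), underside 64 and top 76 above the bench, closed at the back (+x) and at both sides (194 apart inside), open to the front (its own -x): the cover can only come out there. Origin: on the bench below the board's centre; the front edge is 65 from it.
- bottle: Bystander: amber bottle, diameter 66 mm, 150 high, loose. Origin: centre of its underside.
- mould: Bystander: white plaster limb mould, diameter up to 80 mm, 158 high, loose. Origin: centre of its underside.
- tape: Bystander: green roll of tape lying flat, outer diameter 90 mm, inner 60, 24 high, loose. Origin: centre of its underside.
Things that resemble listed ones, but are neither listed nor needed, are in the scene too. Of the things like the lid, leave any that is grey or pink; of the rest the larger one is meant.

How it is judged:
On the way, in this order (a step that is already met when the one before it is completed fails the run):
1. the yellow lid lies flat on the bench, clear of the pot (more than 125 mm between axes), let go (height (world z) of lid below 0.005 m and angle between lid's own z axis and vertical below 0.05 rad and horizontal distance between lid and pot above 0.125 m and linear speed of lid below 0.02 m/s and contact force between the fingers and lid below 0.05 N), for 0.2 s.
2. the blue cover stands flat on the bench, right out from under the shelf (its axis more than 120 mm from the shelf's origin), let go (horizontal distance between cover and shelf above 0.12 m and height (world z) of cover below 0.005 m and angle between cover's own z axis and vertical below 0.05 rad and contact force between the fingers and cover below 0.05 N and linear speed of cover below 0.02 m/s), for 0.2 s.
3. the cover is lifted at least 40 mm by its black knob (contact force between the fingers and cover_knob above 0.5 N and height (world z) of cover above 0.04 m), for 0.2 s.
At the end, for the whole second after the job is handed in: Blue cover on the pot: level within 0.03 rad, axis within 8 mm of the pot's, origin 77 to 83 mm above the bench (80 is home). Yellow lid right way up and flat on the bench (origin under 5 mm, tilt under 0.05 rad), axis over 125 mm from the pot's. Both at rest (horizontal distance between cover and pot below 0.008 m and z of cover in the frame of pot between 0.077 and 0.083 m and angle between cover's own z axis and vertical below 0.03 rad and linear speed of each of cover, lid below 0.02 m/s and height (world z) of lid below 0.005 m and angle between lid's own z axis and vertical below 0.05 rad and horizontal distance between lid and pot above 0.125 m); the robot touches nothing.
It fails at once if the cover is dropped: it is in the air, touching nothing, more than 20 mm above its seat on the pot, or more than 20 mm above the bench and below the pot's rim (contact force between cover and anything else below 0.02 N and (height (world z) of cover above 0.1 m or height (world z) of cover between 0.02 and 0.07 m)).
It fails at once if the bottle is moved more than 30 mm or tipped (distance of bottle from where it was at the start of the episode above 0.03 m or angle between bottle's own z axis and vertical above 0.35 rad).
It fails at once if the plaster mould is moved more than 30 mm or tipped (distance of mould from where it was at the start of the episode above 0.03 m or angle between mould's own z axis and vertical above 0.35 rad).
It fails at once if the tape roll is moved more than 30 mm or tipped (distance of tape from where it was at the start of the episode above 0.03 m or angle between tape's own z axis and vertical above 0.35 rad).
It also fails if it takes over 67 s, if anything falls off the work surface, if the arm or the gripper's body presses on something with over 40 N, if the wrist force passes 120 N, or if a joint passes its speed limit or range.

## Working session

There is one attempt and no reset: what is moved stays moved. The work goes in short steps, Python scripts to look and compute and a shell command to move; the robot and the scene stay as the last step left them, time stands still between calls to the robot, and variables do not carry over. Pictures are saved under pics/ and viewed, at most 11 in all, crops included, and the job is handed in when it is done.

```bash
ls; mkdir -p pics; python3 - <<'E'
from plant import sensors, grab_frame, calibration
import cv2
for n in("scene","top"):
    cv2.imwrite(f"pics/{n}0.png",grab_frame(n)[:,:,::-1]); print(calibration(n))
print(sensors.get_state())
E
```

```text
pics
{'fx': 399.0594126671933, 'fy': 399.0594126671933, 'cx': 278.5046808211357, 'cy': 213.60691685815954, 'distortion': array([-0.01044829,  0.        ,  0.        ,  0.        ,  0.        ]), 'rvec': array([ 2.22148821,  1.29897558, -0.43436872]), 'tvec': array([-0.23283334, -0.41856145,  1.36518717])}
{'fx': 409.0013545555978, 'fy': 409.0013545555978, 'cx': 275.0732616811978, 'cy': 207.3776354800495, 'distortion': array([-0.00376485,  0.        ,  0.        ,  0.        ,  0.        ]), 'rvec': array([ 2.03323823, -2.17501178,  0.25743903]), 'tvec': array([-0.04668053,  0.61074312,  0.9281391 ])}
{'time_s': 0.1, 'qpos': array([-1.22098189e+00,  2.41353158e-01,  3.86500634e-03,  1.33521027e+00,
        9.92495635e-06,  1.57077463e+00]), 'joint_vel': array([-0.00015125,  0.00054282,  0.00430253, -0.0009162 , -0.00024834,
        0.00020134]), 'tau': array([ 7.27245310e-05, -3.73137724e+01,  2.53009719e+01,  1.08453803e-02,
       -2.74269729e-05, -1.46910128e-05]), 'tool_pos': array([ 0.17117022, -0.46918438,  0.23049655]), 'ee_rot': array([-9.37401514e-04,  9.84740357e-01,  1.74027369e-01, -1.60601134e-04]), 'contact_force': array([-1.24355584,  0.76365745,  0.20620305]), 'ft_torque': array([ 0.00504243, -0.00656165,  0.0125196 ]), 'grasp_force': 0.0, 'opening': 0.08560149123022295}
```

View pics/scene0.png

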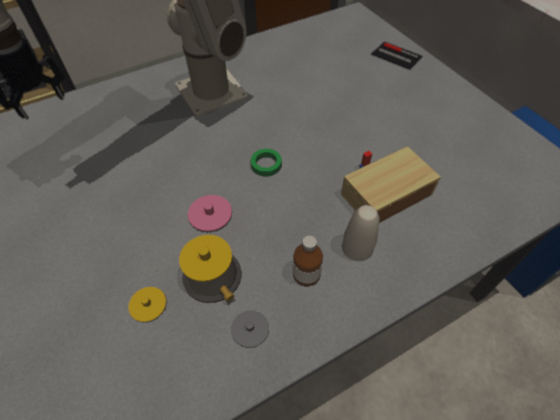

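View pics/top0.png

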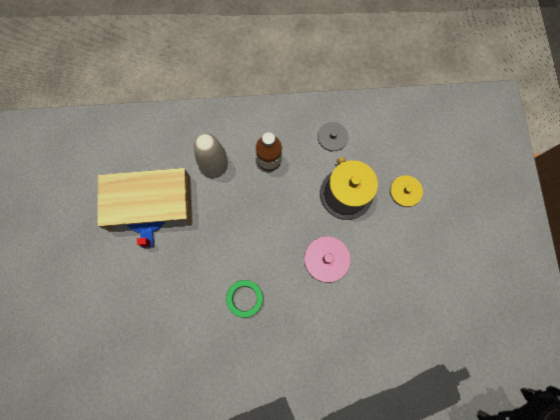

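The scene view shows the yellow-lidded pot at (206,262), with a smaller yellow lid, a pink one and a grey one around it. The shelf is at (390,183) and the red tab at (366,158). In the top view the pot lid is at (354,183), the shelf board spans (98–188, 170–227), the tab is at (143,241), the bottle at (268,150), the mould at (210,155) and the tape at (245,299).

```bash
cat > h.py <<'E'
import numpy as np, cv2
from plant import sensors, grab_frame, calibration
from scipy.spatial.transform import Rotation as R
def ray(n,uv,z):
    c=calibration(n);K=np.array([[c['fx'],0,c['cx']],[0,c['fy'],c['cy']],[0,0,1]])
    p=cv2.undistortPoints(np.array(uv,float).reshape(-1,1,2),K,np.array(c['distortion']))[:,0]
    Rm=cv2.Rodrigues(c['rvec'])[0];o=-Rm.T@c['tvec'];d=np.c_[p,np.ones(len(p))]@Rm
    return o+d*((z-o[2])/d[:,2])[:,None]
HS=dict(yellow=((22,150,90),(32,255,255)),red=((0,200,80),(4,255,255)),blue=((105,150,60),(125,255,255)),green=((50,150,50),(75,255,255)),wood=((14,60,120),(24,190,255)),pink=((160,80,120),(175,255,255)))
def blobs(im,col,amin=30):
    m=cv2.inRange(cv2.cvtColor(im,cv2.COLOR_RGB2HSV),*[np.array(v) for v in HS[col]])
    cs,_=cv2.findContours(m,cv2.RETR_EXTERNAL,cv2.CHAIN_APPROX_NONE)
    return sorted([c for c in cs if cv2.contourArea(c)>amin],key=cv2.contourArea,reverse=True)
def st():
    s=sensors.get_state();q=np.array(s['ee_rot']);r=R.from_quat(q[[1,2,3,0]])
    return s,r
def circ(n,c,z): # circle fitted to the contour on plane z
    P=ray(n,c[:,0],z)[:,:2];(x,y),rr=cv2.minEnclosingCircle(P.astype(np.float32)*1000);return np.round([x,y,rr],1)
E
python3 - <<'E'
from h import *
for n in("top","scene"):
    im=grab_frame(n)
    for col,z in(("yellow",.096),("red",.062),("blue",.018),("green",.024),("wood",.076),("pink",.012)):
        for c in blobs(im,col)[:3]:
            P=(ray(n,c[:,0],z)[:,:2]*1000).astype(np.float32)
            e=cv2.fitEllipse(P)
            print(n,col,c[:,0].mean(0).round(),cv2.contourArea(c),circ(n,c,z),"ell",np.round(e[0],1),np.round(e[1],1),"rect",*[np.round(v,1) for v in cv2.minAreaRect(P)])
# bottle/mould approx by hand from top: cap tops
print(ray("top",[[268,138]],.15),ray("top",[[205,141]],.158),ray("scene",[[309,242]],.15),ray("scene",[[368,213]],.158))
print(ray("top",[[269,160]],.0),ray("top",[[212,168]],.0))
E
```

```text
top yellow [353. 183.] 1665.5 [ 648.9 -278.9   58.6] ell [ 648.5 -279.1] [113.2 114.2] rect [ 648.1 -277.9] [113.6 114. ] 82.9
top yellow [406. 190.] 718.5 [ 621.3 -405.2   38.5] ell [ 621.3 -404.9] [73.7 75. ] rect [ 621.2 -405.4] [75.3 72.4] 86.2
top red [142. 241.] 34.0 [546.6 239.6  10.1] ell [545.6 239.6] [13.9 19.9] rect [545.4 239.7] [17.6 12.2] 86.2
top blue [146. 230.] 281.5 [583.6 243.1  46.9] ell [578.8 236.7] [55.9 88.1] rect [586.  249.3] [79.7 66.9] 64.9
top green [244. 298.] 930.0 [395.7   2.4  42.6] ell [395.8   2.3] [82.  83.6] rect [395.5   2.3] [82.9 83.3] 86.6
top wood [137. 192.] 2149.5 [673.6 236.5 115.1] ell [672.2 238.8] [ 97.  227.8] rect [670.1 236.9] [ 96.2 214.8] 1.1
top wood [157. 216.] 167.0 [604.3 201.5  73.8] ell [601.4 189.3] [ 18.5 145.8] rect [599.  201.3] [ 19.8 147.3] 3.1
top wood [114. 223.] 43.0 [592.4 302.6  39.6] ell [592.2 301.4] [ 6.2 89.3] rect [592.3 302.6] [ 6.7 79. ] 0.9
top pink [328. 259.] 113.5 [ 477.2 -212.4   17.2] ell [ 478. -213.] [30.1 31.7] rect [ 478.  -211.6] [32.8 30.1] 86.1
scene yellow [205. 258.] 1835.5 [ 650.  -278.8   58
[... 453 characters left out ...]
77.] 3067.5 [655.6 239.6 123.3] ell [655.  238.6] [146.2 262.6] rect [654.8 238.6] [130.7 214.2] 1.1
scene wood [141. 298.] 48.5 [ 679.6 -428.2   39.5] ell [ 680.9 -427.5] [76.4 78. ] rect [ 668.5 -432.4] [54. 78.] 22.0
scene wood [201. 247.] 48.0 [ 636.1 -276.9   60.3] ell [ 636.5 -276.9] [116.9 117.7] rect [ 618.8 -276.7] [120.  84.] 88.4
scene pink [209. 212.] 1146.0 [ 478.7 -208.6   57.4] ell [ 478.7 -208.6] [111.5 112.6] rect [ 478.  -207.8] [113.8 110.9] 60.4
[[ 0.75493786 -0.08080203  0.15      ]] [[0.75373805 0.06498173 0.158     ]] [[ 0.75680146 -0.08092629  0.15      ]] [[0.76109856 0.06572227 0.158     ]]
[[ 0.75462818 -0.08178254  0.        ]] [[0.74212768 0.07202678 0.        ]]
```

```bash
python3 -m inch '[[[0,0,0,0,0,0.835,1],[0,0,0,0,0,0.835,1],[0,0,0,0,0,0.835,1],[0.9,-0.4,0,0,0,0,0.7],[0.9,-0.4,0,0,0,0,0.7],[0.9,-0.4,0,0,0,0,0.7],[0.9,-0.4,0,0,0,0,0.7],[0.9,-0.4,0,0,0,0,0.7],[0.9,-0.4,0,0,0,0,0.7],[0.9,-0.4,0,0,0,0,0.7],[0.9,-0.4,0,0,0,0,0.7],[0.9,-0.4,0,0,0,0,0.7]]]' 40
python3 - <<'E'
from h import *
im=cv2.imread("pics/top0.png")
cv2.imwrite("pics/tab.png",cv2.resize(im[160:265,80:220],None,fx=5,fy=5,interpolation=cv2.INTER_CUBIC))
E
```

```text
time_s: 1.4
tool_pos: [0.4966, -0.3248, 0.231]
ee_rot: [-0.0, 1.0, 0.0, -0.0]
contact_force: [0.1, -0.8, -0.2]
opening: 0.0594
grasp_force: 0.0
```

View pics/tab.png

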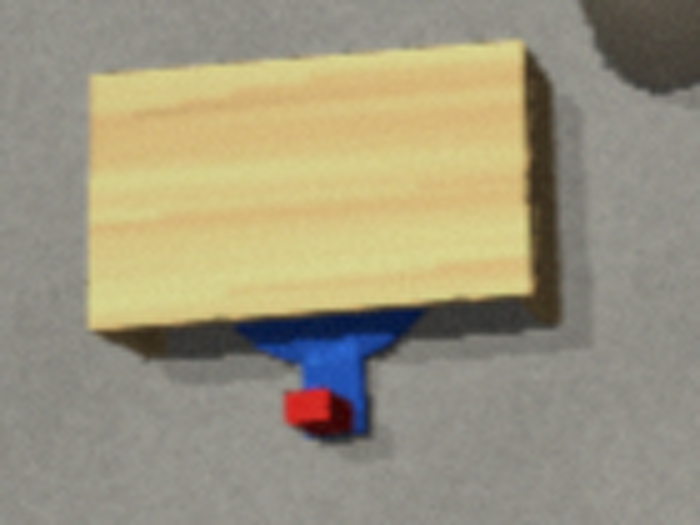

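The crop shows the tab top centred at crop (308,407), and the tongue's edge runs nearly parallel to the shelf sides, so the cover's yaw is about the same as the shelf's. The gripper is still on its way to the lid.

```bash
python3 -m inch '[[[0.76,-0.23,0.3,0,0,0,0.7],[0.76,-0.23,0.3,0,0,0,0.7],[0.76,-0.23,0.3,0,0,0,0.7],[0.76,-0.23,0.3,0,0,0,0.7],[0.76,-0.23,0.3,0,0,0,0.7],[0,0,0.5,0,0,0,0.7],[0,0,0,0,0,0,0.7]]]' 40
python3 - <<'E'
from h import *
print(ray("top",[[153,229],[153.6,247]],.018),ray("top",[[141.6,241.4]],.062))
im=grab_frame("scene")
for c in blobs(im,"yellow")[:2]: print(circ("scene",c,.096))
cv2.imwrite("pics/s1.png",cv2.resize(im[180:330,110:310],None,fx=4,fy=4)[:,:,::-1])
E
```

```text
time_s: 2.1
tool_pos: [0.646, -0.278, 0.1463]
ee_rot: [-0.002, 1.0, 0.001, -0.004]
contact_force: [-0.1, -0.1, -1.2]
opening: 0.0601
grasp_force: 0.0
[[0.58294246 0.22442019 0.018     ]
 [0.53681527 0.22292416 0.018     ]] [[0.54558594 0.23935959 0.062     ]]
[ 652.8 -278.1   57.4]
[ 692.2 -425.1   37.7]
```

View pics/s1.png

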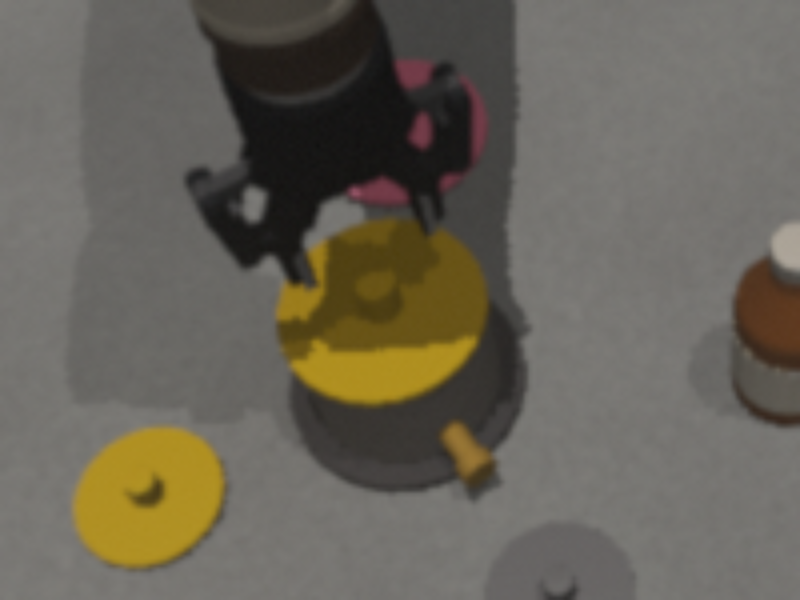

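The open fingers straddle the lid knob, which sits at crop (378,292). The alignment is good.

```bash
python3 -m inch '[[[0.04,-0.02,0.4,0,0,0,0.7],[0.04,0,0.4,0,0,0,0.7],[0,0,0.35,0,0,0,0.7],[0,0,0,0,0,0,0.3],[0,0,0,0,0,0,0],[0,0,0,0,0,0,0],[0,0,0,0,0,0,0],[0,0,0,0,0,0,0]]]' 40
```

```text
time_s: 2.95
tool_pos: [0.6511, -0.2796, 0.1074]
ee_rot: [0.001, 1.0, -0.0, 0.001]
contact_force: [-2.5, -0.2, 5.8]
opening: 0.0221
grasp_force: 39.9
```

```bash
python3 -m inch '[[[0,0,-0.3,0,0,0,0],[0,0,-0.5,0,0,0,0],[0,0,-0.7,0,0,0,0],[0,0,0,0,0,0,0]]]' 40
python3 - <<'E'
from h import *
im=grab_frame("scene")
cv2.imwrite("pics/s2.png",cv2.resize(im[160:330,110:310],None,fx=3.5,fy=3.5)[:,:,::-1])
E
```

```text
time_s: 3.35
tool_pos: [0.6529, -0.2797, 0.1705]
ee_rot: [0.002, 1.0, 0.0, 0.004]
contact_force: [0.4, -0.1, 0.1]
opening: 0.0228
grasp_force: 39.3
```

View pics/s2.png

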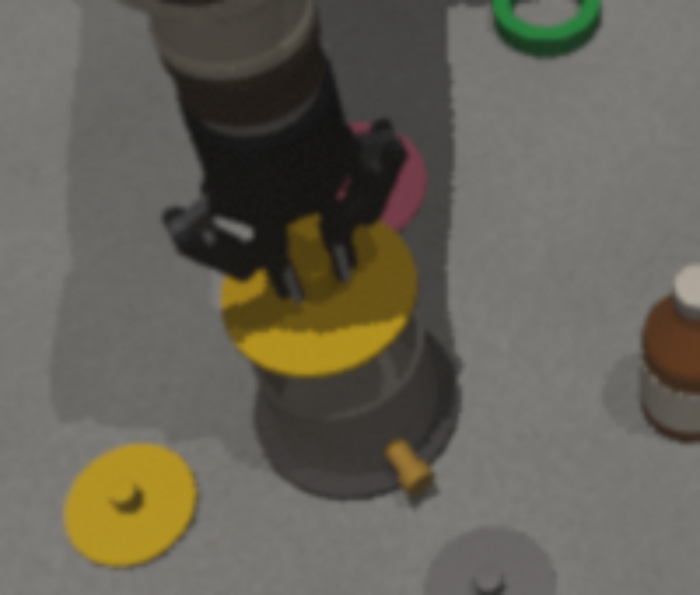

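The lid hangs level from the gripper above the pot.

```bash
python3 -m inch '[[[-0.4,0,0,0,0,0,0],[-0.8,0,0,0,0,0,0],[-0.9,0,0,0,0,0,0],[-0.9,0,0,0,0,0,0],[-0.9,0,0,0,0,0,0],[-0.9,0,0,0,0,0,0],[-0.9,0,0,0,0,0,0],[-0.9,0,0,0,0,0,0],[-0.9,0,0,0,0,0,0],[-0.6,0,0.6,0,0,0,0],[-0.3,0,0.8,0,0,0,0],[0,0,0.8,0,0,0,0]]]' 40
python3 -m inch '[[[0,0,0.6,0,0,0,0],[0,0,0.25,0,0,0,0],[0,0,0,0,0,0,0],[0,0,0,0,0,0,0]]]' 40
```

```text
time_s: 4.6
tool_pos: [0.3121, -0.278, 0.0759]
ee_rot: [-0.0, 1.0, -0.001, -0.001]
contact_force: [0.1, -0.4, -2.5]
opening: 0.0221
grasp_force: 39.4
time_s: 5.0
tool_pos: [0.3149, -0.2791, 0.0436]
ee_rot: [0.0, 1.0, 0.0, 0.0]
contact_force: [-0.0, 0.7, 0.0]
opening: 0.0224
grasp_force: 39.4
```

Lower until contact at TCP ≈ 0.023.

```bash
python3 -m inch '[[[0,0,0.25,0,0,0,0],[0,0,0.15,0,0,0,0],[0,0,0.1,0,0,0,0],[0,0,0,0,0,0,0],[0,0,0,0,0,0,0]]]' 40
```

```text
time_s: 5.5
tool_pos: [0.3146, -0.2789, 0.0234]
ee_rot: [0.0, 1.0, 0.0, 0.0]
contact_force: [-0.7, 1.3, -0.3]
opening: 0.0224
grasp_force: 39.5
```

```bash
python3 -m inch '[[[0,0,0.04,0,0,0,0],[0,0,0.03,0,0,0,0],[0,0,0,0,0,0,0]]]' 40
```

```text
time_s: 5.8
tool_pos: [0.3146, -0.2789, 0.0231]
ee_rot: [0.0, 1.0, 0.0, 0.0]
contact_force: [-6.8, 6.9, 27.6]
opening: 0.0219
grasp_force: 42.2
```

```bash
python3 -m inch '[[[0,0,-0.05,0,0,0,0],[0,0,0,0,0,0,0.2],[0,0,0,0,0,0,0.4],[0,0,0,0,0,0,0.6],[0,0,0,0,0,0,0.6],[0,0,-0.5,0,0,0,0.6],[0,0,-1,0,0,0,0.6],[0,0,-1,0,0,0,0.6],[0,0,-1,0,0,0,0.6]]]' 40
python3 - <<'E'
from h import *
for n in("top","scene"):
    im=grab_frame(n)
    for c in blobs(im,"yellow")[:3]: print(n,cv2.contourArea(c),circ(n,c,.012))
    for c in blobs(im,"red",15)[:2]: print(n,'red',circ(n,c,.062))
    cv2.imwrite(f"pics/{n}3.png",im[:,:,::-1])
    if n=="top": a=im
    else: cv2.imwrite("pics/c3.png",np.hstack([cv2.resize(a[150:240,310:430],(560,420)),cv2.resize(im[220:310,160:280],(560,420))])[:, :,::-1][:, ::1] if 0 else cv2.resize(np.hstack([cv2.resize(a[150:240,310:430],(480,360)),cv2.resize(im[210:310,150:283],(480,360))]),(800,300))[:,:,::-1])
E
```

```text
time_s: 6.7
tool_pos: [0.3142, -0.2786, 0.1635]
ee_rot: [-0.0, 1.0, 0.0, -0.0]
contact_force: [1.0, -0.4, 0.1]
opening: 0.0513
grasp_force: 0.0
top 1051.0 [ 313.7 -279.1   57.3]
top 715.0 [ 643.4 -434.2   42.3]
top red [545.8 239.3  10.8]
scene 945.5 [ 646.  -434.4   41.9]
scene 817.0 [ 315.1 -279.3   58.2]
```

View pics/c3.png

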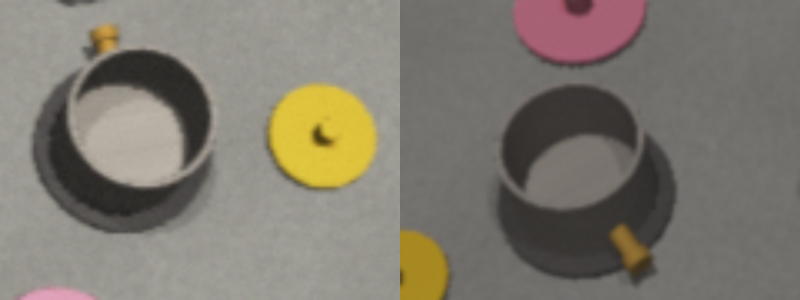

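The pot is open, with its rim centred at about top (352,185) and scene (207,259). The lid lies flat at (0.314, -0.279), well clear.

```bash
python3 -c "
from h import *
print(ray('top',[[351.9,184.8]],.09),ray('scene',[[206.8,258.8]],.09))"
python3 -m inch '[[[0.2,-0.5,0,0,0,0,0.6],[0.42,-0.95,0,0,0,0,0.6],[0.42,-0.95,0,0,0,0,0.6],[0.42,-0.95,0,0,0,0,0.6],[0.42,-0.95,0,0,0,0,0.6],[0.42,-0.95,0,0,0,0,0.6],[0.42,-0.95,0,0,0,0,0.6],[0.42,-0.95,0,0,0,0,0.6],[0.42,-0.95,0,0,0,0,0.6],[0.42,-0.95,0,0,0,0,0.6],[0.42,-0.95,0,0,0,0,0.6],[0.42,-0.95,0,0,0,0,0.6]]]' 40
python3 -m inch '[[[0.42,-0.95,0,0,0,0,0.6],[0.42,-0.95,0,0,0,0,0.6],[0.15,-0.15,0,0,0,-0.24,0.6],[0,0,0.5,0,0,0,0.6],[0,0,0.5,0,0,0,0.6],[0,0,0,0,0,0,0.6],[0,0,0,0,0,0,0.6]]]' 40
```

```text
[[ 0.64549077 -0.27726858  0.09      ]] [[ 0.65269004 -0.27716467  0.09      ]]
time_s: 8.0
tool_pos: [0.5059, 0.0789, 0.1653]
ee_rot: [-0.034, 0.998, 0.058, -0.004]
contact_force: [-0.6, 0.3, 0.4]
opening: 0.0513
grasp_force: 0.0
time_s: 8.7
tool_pos: [0.5385, 0.1314, 0.1325]
ee_rot: [-0.048, 0.994, 0.101, -0.005]
contact_force: [0.8, 0.7, 0.1]
opening: 0.0512
grasp_force: 0.0
```

```bash
cat >> h.py <<'E'
def need(p,yaw):
    s,r=st(); d=r.inv().apply(np.array(p)-s['tool_pos'])/.04
    Rt=R.from_euler('z',yaw,degrees=True)*R.from_quat([1,0,0,0])
    w=np.degrees((r.inv()*Rt).as_rotvec())/8
    print("q",np.round(s['qpos'],3),"pos",np.round(s['tool_pos'],4),"shift",d.round(2),"turn",w.round(2),"yaw err")
E
python3 -c "
from h import *
need([.5458,.2394,.13],1.9)"
```

```text
q [ 0.187  0.408 -0.026  1.138  0.097  3.125] pos [0.5385 0.1314 0.1325] shift [ 0.72 -2.59  0.31] turn [-0.69  0.06  1.22] yaw err
```

Joint 6 has hit its limit, because yaw 0 needs j6 = j1 + π. I'll use the equivalent half-turned grasp (yaw ≈ 180).

```bash
python3 -m inch '[[[0,0,0,-0.69,0.06,-0.3,0.6],[0,0,0,0,0,-1,0.6],[0,0,0,0,0,-1,0.6],[0,0,0,0,0,-1,0.6],[0,0,0,0,0,-1,0.6],[0,0,0,0,0,-1,0.6],[0,0,0,0,0,-1,0.6],[0,0,0,0,0,-1,0.6],[0,0,0,0,0,-1,0.6],[0,0,0,0,0,-1,0.6],[0,0,0,0,0,-1,0.6],[0,0,0,0,0,-1,0.6]]]' 40
python3 -m inch '[[[0,0,0,0,0,-1,0.6],[0,0,0,0,0,-1,0.6],[0,0,0,0,0,-1,0.6],[0,0,0,0,0,-1,0.6],[0,0,0,0,0,-1,0.6],[0,0,0,0,0,-1,0.6],[0,0,0,0,0,-1,0.6],[0,0,0,0,0,-1,0.6],[0,0,0,0,0,-1,0.6],[0,0,0,0,0,-1,0.6],[0,0,0,0,0,0,0.6]]]' 40
python3 -c "
from h import *
need([.5458,.2394,.12],181.9)"
```

```text
time_s: 9.9
tool_pos: [0.5401, 0.1316, 0.1347]
ee_rot: [0.004, 0.627, 0.779, 0.006]
contact_force: [0.3, -0.9, -0.8]
opening: 0.0512
grasp_force: 0.0
time_s: 11.0
tool_pos: [0.5401, 0.1317, 0.1346]
ee_rot: [0.007, -0.017, 1.0, 0.002]
contact_force: [-0.9, -0.7, -0.5]
opening: 0.0515
grasp_force: 0.0
q [ 0.239  0.397 -0.033  1.126  0.     0.204] pos [0.5401 0.1317 0.1346] shift [-0.23  2.69  0.38] turn [0.02 0.1  0.01] yaw err
```

```bash
python3 -m inch '[[[-0.05,0.6,0.1,0,0.1,0,0.6],[-0.06,0.7,0.1,0,0,0,0.6],[-0.06,0.7,0.1,0,0,0,0.6],[-0.06,0.69,0.08,0,0,0,0.6],[0,0,0,0,0,0,0.6],[0,0,0,0,0,0,0.6]]]' 40
python3 -c "
from h import *
need([.5458,.2394,.030],181.9)
for n in ('top','scene'):
  im=grab_frame(n)
  if n=='top': a=im
cv2.imwrite('pics/c4.png',np.hstack([cv2.resize(a[170:270,80:213],(400,300)),cv2.resize(im[110:225,310:463],(400,300))])[:,:,::-1])"
```

```text
time_s: 11.6
tool_pos: [0.5448, 0.24, 0.1187]
ee_rot: [-0.001, -0.017, 1.0, 0.001]
contact_force: [-0.1, -1.1, -0.4]
opening: 0.0509
grasp_force: 0.0
q [0.414 0.495 0.078 1.154 0.003 0.379] pos [0.5448 0.24   0.1187] shift [-0.03 -0.02  2.22] turn [ 0.02 -0.01  0.01] yaw err
```

View pics/c4.png

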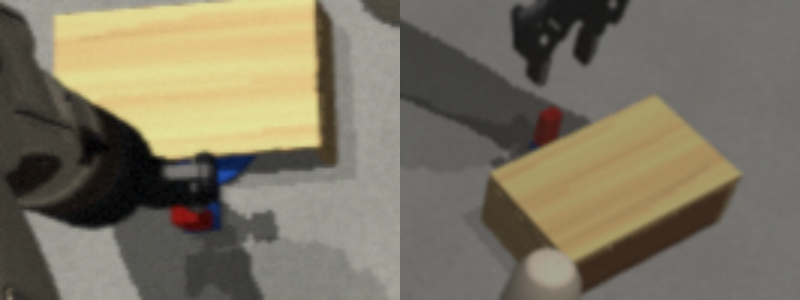

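The gripper is above the red tab (top crop 190,217), with its fingers to either side and clear of the shelf.

```bash
python3 -m inch '[[[0,0,0.4,0,0,0,0.6],[0,0,0.6,0,0,0,0.6],[0,0,0.6,0,0,0,0.6],[0,0,0.4,0,0,0,0.6],[0,0,0.2,0,0,0,0.6],[0,0,0,0,0,0,0.6],[0,0,0,0,0,0,0.3],[0,0,0,0,0,0,0],[0,0,0,0,0,0,0],[0,0,0,0,0,0,0],[0,0,0,0,0,0,0]]]' 40
```

```text
time_s: 12.8
tool_pos: [0.5455, 0.2404, 0.0316]
ee_rot: [0.0, -0.018, 1.0, 0.002]
contact_force: [0.1, -0.1, 5.0]
opening: 0.0212
grasp_force: 41.4
```

```bash
python3 -m inch '[[[0,0,-0.03,0,0,0,0],[0.15,0,0,0,0,0,0],[0.3,0,0,0,0,0,0],[0.4,0,0,0,0,0,0],[0.5,0,0,0,0,0,0],[0.5,0,0,0,0,0,0],[0.5,0,0,0,0,0,0],[0.5,0,0,0,0,0,0],[0.5,0,0,0,0,0,0],[0.5,0,0,0,0,0,0],[0.3,0,0,0,0,0,0],[0,0,0,0,0,0,0]]]' 40
```

```text
time_s: 14.0
tool_pos: [0.3759, 0.2337, 0.0319]
ee_rot: [-0.003, -0.018, 1.0, 0.001]
contact_force: [-4.0, -0.1, 5.1]
opening: 0.0215
grasp_force: 41.5
```

```bash
python3 -m inch '[[[0,0,0,0,0,0,0.2],[0,0,0,0,0,0,0.4],[0,0,0,0,0,0,0.6],[0,0,0,0,0,0,0.6],[0,0,-0.5,0,0,0,0.6],[0,0,-1,0,0,0,0.6],[0,0,-1,0,0,0,0.6],[0,0,-0.5,0,0,1,0.6],[0,0,0,0,0,1,0.6],[0,0,0,0,0,1,0.6],[0,0,0,0,0,1,0.6],[0,0,0,0,0,1,0.6]]]' 40
python3 -m inch '[[[0,0,0,0,0,1,0.6],[0,0,0,0,0,1,0.6],[0,0,0,0,0,1,0.6],[0,0,0,0,0,1,0.6],[0,0,0,0,0,1,0.6],[0,0,0,0,0,1,0.6],[0,0,0,0,0,0.25,0.6],[0,0,0,0,0,0,0.6]]]' 40
python3 -c "
from h import *
for n in ('top','scene'):
  im=grab_frame(n)
  for c in blobs(im,'blue',80): 
    P=(ray(n,c[:,0],.018)[:,:2]*1000).astype(np.float32); print(n,cv2.contourArea(c),c[:,0].mean(0),circ(n,c,.018),P.min(0),P.max(0))
  for c in blobs(im,'red',15)[:2]: print(n,'red',circ(n,c,.062))
  if n=='top': a=im
cv2.imwrite('pics/c5.png',np.hstack([cv2.resize(a[180:330,80:280],(400,300)),cv2.resize(im[75:225,270:470],(400,300))])[:,:,::-1])"
```

```text
time_s: 15.2
tool_pos: [0.3791, 0.2337, 0.1517]
ee_rot: [-0.001, 0.328, 0.945, 0.001]
contact_force: [0.3, 0.9, -0.1]
opening: 0.0512
grasp_force: 0.0
time_s: 16.0
tool_pos: [0.379, 0.2337, 0.1516]
ee_rot: [-0.002, 0.695, 0.719, 0.0]
contact_force: [-0.2, -0.2, 0.2]
opening: 0.0509
grasp_force: 0.0
top 1840.0 [148.30246914 282.08641975] [448.2 233.3  76.3] [373.08395 179.84387] [523.28906 296.04752]
top red [378.9 232.3   9.8]
scene 895.0 [345.74528302 146.3490566 ] [456.9 234.   69.8] [388.02017 179.36424] [526.3999 296.7595]
scene 600.0 [539.40740741 124.90740741] [684.3 807.2  90.7] [596.87244 780.9011 ] [771.628   841.34436]
scene red [169.1 630.3  30.1]
```

View pics/c5.png

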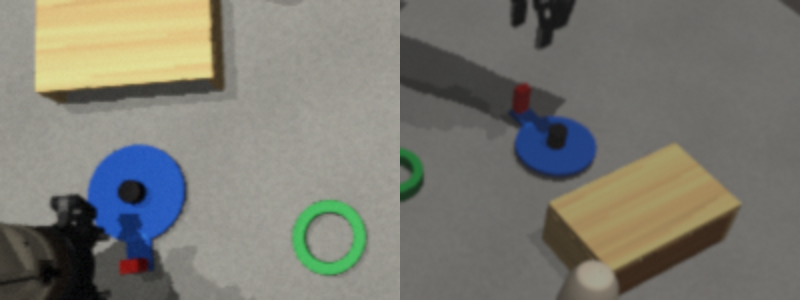

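The cover lies flat in the open, with its disc at top crop (137,193), its knob top at (131,191) and the tab at (133,266).

```bash
python3 -c "
from h import *
print(ray('top',[[145,275.2]],.048),ray('scene',[[348.3,138]],.048))
need([.466,.2378,.09],92.5)"
```

```text
[[0.46536116 0.23509014 0.048     ]] [[0.46064303 0.24189297 0.048     ]]
q [ 0.55   0.188 -0.278  1.105  0.003  2.085] pos [0.379  0.2337 0.1517] shift [0.02 2.18 1.54] turn [-0.01 -0.02 -0.05] yaw err
```

```bash
python3 -m inch '[[[0,0.5,0,0,0,0,0.65],[0.02,0.8,0,0,0,0,0.65],[0.02,0.87,0,0,0,0,0.65],[0,0,0.6,0,0,0,0.65],[0,0,0.8,0,0,0,0.65],[0,0,0.8,0,0,0,0.65],[0,0,0.6,0,0,0,0.65],[0,0,0.3,0,0,0,0.65],[0,0,0.1,0,0,0,0.65],[0,0,0,0,0,0,0.65]]]' 40
```

```text
time_s: 17.1
tool_pos: [0.4656, 0.239, 0.0238]
ee_rot: [-0.002, 0.694, 0.72, 0.0]
contact_force: [0.3, -0.2, 0.4]
opening: 0.0554
grasp_force: 0.0
```

```bash
python3 -m inch '[[[0,0,0,0,0,0,0.4],[0,0,0,0,0,0,0],[0,0,0,0,0,0,0],[0,0,0,0,0,0,0],[0,0,0,0,0,0,0],[0,0,0,0,0,0,0]]]' 60
```

```text
time_s: 17.7
tool_pos: [0.4662, 0.2394, 0.0253]
ee_rot: [-0.001, 0.694, 0.72, 0.002]
contact_force: [-2.1, -0.0, 6.6]
opening: 0.0262
grasp_force: 59.1
```

```bash
python3 -m inch '[[[0,0,-0.1,0,0,0,0],[0,0,-0.3,0,0,0,0],[0,0,-0.4,0,0,0,0],[0,0,-0.5,0,0,0,0],[0,0,-0.5,0,0,0,0],[0,0,-0.5,0,0,0,0],[0,0,-0.5,0,0,0,0],[0,0,-0.3,0,0,0,0],[0,0,-0.15,0,0,0,0],[0,0,0,0,0,0,0]]]' 60
python3 - <<'E'
from h import *
need([.649,-.2785,.155],92.2)
for n in ('top','scene'):
  im=grab_frame(n)
  for c in blobs(im,'blue',80)[:1]: 
    P=(ray(n,c[:,0],.148)[:,:2]*1000).astype(np.float32); print(n,cv2.contourArea(c),P.min(0),P.max(0))
  cv2.imwrite(f'pics/{n}6.png',im[:,:,::-1])
cv2.imwrite('pics/c6.png',cv2.resize(im[50:200,250:450],(800,600))[:,:,::-1])
# pot rim from saved pictures without the lid: bright rim ring ellipse
E
```

```text
time_s: 18.7
tool_pos: [0.466, 0.2386, 0.1544]
ee_rot: [-0.001, 0.694, 0.72, 0.001]
contact_force: [0.0, 0.0, -2.8]
opening: 0.0261
grasp_force: 59.2
q [ 0.471  0.332 -0.076  1.162  0.003  2.007] pos [0.466  0.2386 0.1544] shift [-13.08   4.11  -0.06] turn [-0.   -0.02 -0.02] yaw err
top 1285.0 [374.05283 176.69904] [524.83826 251.44717]
scene 690.0 [389.0954  178.41646] [527.7289  292.75723]
```

View pics/c6.png

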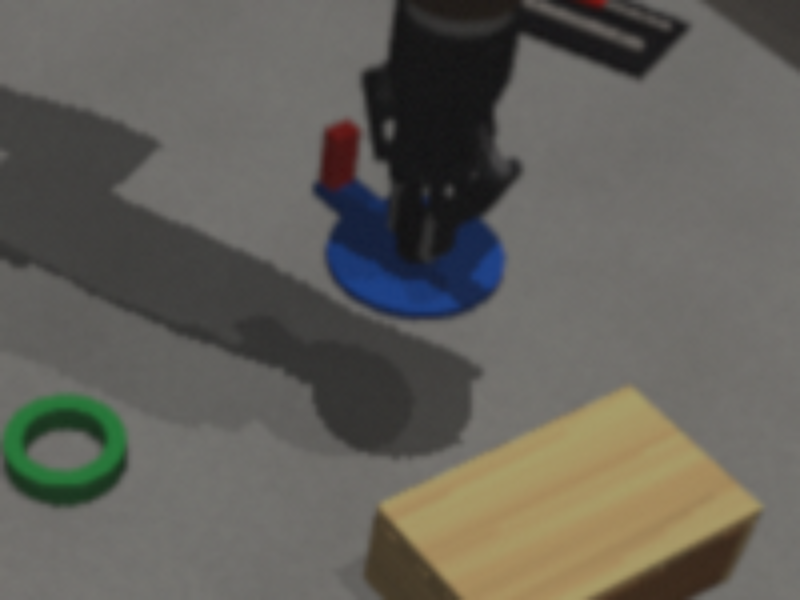

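The cover hangs level from the gripper by its knob, and the tab is clear of everything. I'll refine the pot centre from the pictures taken after the lid was removed.

```bash
python3 - <<'E'
from h import *
from scipy.optimize import least_squares
for n in("top","scene"):
    im=cv2.imread(f"pics/{n}3.png"); e=cv2.Canny(cv2.GaussianBlur(im,(3,3),0),40,100)
    v,u=np.nonzero(e); P=ray(n,np.c_[u,v],.09)[:,:2]
    for R0 in(.055,.050):
        c=np.array([.649,-.278])
        for t in(.006,.004,.003,.002,.002):
            Q=P[abs(np.hypot(*(P-c).T)-R0)<t]
            c=least_squares(lambda p:np.hypot(*(Q-p).T)-R0,c,loss='soft_l1',f_scale=.001).x
        print(n,R0,c.round(4),len(Q))
E
python3 -m inch '[[[-0.3,0.1,0,0,0,0,0],[-0.6,0.2,0,0,0,0,0],[-0.7,0.22,0,0,0,0,0],[-0.7,0.22,0,0,0,0,0],[-0.7,0.22,0,0,0,0,0],[-0.7,0.22,0,0,0,0,0],[-0.7,0.22,0,0,0,0,0],[-0.7,0.22,0,0,0,0,0],[-0.7,0.22,0,0,0,0,0],[-0.7,0.22,0,0,0,0,0],[-0.7,0.22,0,0,0,0,0],[-0.7,0.22,0,0,0,0,0]]]' 60
```

```text
top 0.055 [ 0.6481 -0.2784] 86
top 0.05 [ 0.646  -0.2766] 75
scene 0.055 [ 0.6519 -0.2807] 61
scene 0.05 [ 0.65   -0.2771] 89
time_s: 20.0
tool_pos: [0.5762, -0.0759, 0.1514]
ee_rot: [-0.002, 0.695, 0.719, -0.0]
contact_force: [0.3, 0.1, -2.0]
opening: 0.026
grasp_force: 59.2
```

```bash
python3 -m inch '[[[-0.7,0.22,0,0,0,0,0],[-0.7,0.22,0,0,0,0,0],[-0.7,0.22,0,0,0,0,0],[-0.7,0.22,0,0,0,0,0],[-0.7,0.22,0,0,0,0,0],[-0.6,0.2,0,0,0,0,0],[-0.4,0.1,0,0,0,0,0],[-0.2,0.05,0,0,0,0,0],[0,0,0,0,0,0,0]]]' 60
python3 -c "
from h import *
need([.649,-.278,.13],92.2)"
```

```text
time_s: 20.9
tool_pos: [0.6406, -0.2611, 0.1505]
ee_rot: [-0.003, 0.695, 0.719, -0.0]
contact_force: [-0.2, 0.5, -2.7]
opening: 0.0262
grasp_force: 59.3
q [-0.388  0.676  0.475  1.375  0.002  1.15 ] pos [ 0.6406 -0.2611  0.1505] shift [-0.43  0.2   0.51] turn [-0.03 -0.02 -0.04] yaw err
```

```bash
python3 -m inch '[[[-0.22,0.1,0,0,0,0,0],[-0.21,0.1,0,0,0,0,0],[0,0,0.3,0,0,0,0],[0,0,0.25,0,0,0,0],[0,0,0,0,0,0,0],[0,0,0,0,0,0,0]]]' 60
python3 - <<'E'
from h import *
need([.649,-.278,.105],92.2)
for n in ('top','scene'):
  im=grab_frame(n)
  for c in blobs(im,'blue',80)[:1]: 
    P=(ray(n,c[:,0],.12)[:,:2]*1000).astype(np.float32); print(n,cv2.contourArea(c),P.min(0),P.max(0))
  if n=='top': a=im
cv2.imwrite('pics/c7.png',np.hstack([cv2.resize(a[130:250,290:450],(400,300)),cv2.resize(im[190:325,130:310],(400,300))])[:,:,::-1])
E
```

```text
time_s: 21.5
tool_pos: [0.6491, -0.2754, 0.1288]
ee_rot: [-0.003, 0.694, 0.72, -0.0]
contact_force: [1.2, 0.1, -2.1]
opening: 0.0259
grasp_force: 59.4
q [-0.402  0.716  0.493  1.353  0.002  1.132] pos [ 0.6491 -0.2754  0.1288] shift [-0.07 -0.    0.6 ] turn [-0.03 -0.03 -0.02] yaw err
top 416.5 [ 614.88226 -270.01242] [ 706.84766 -217.28001]
scene 1485.5 [ 573.9971  -333.08237] [ 710.0829  -216.71925]
```

View pics/c7.png

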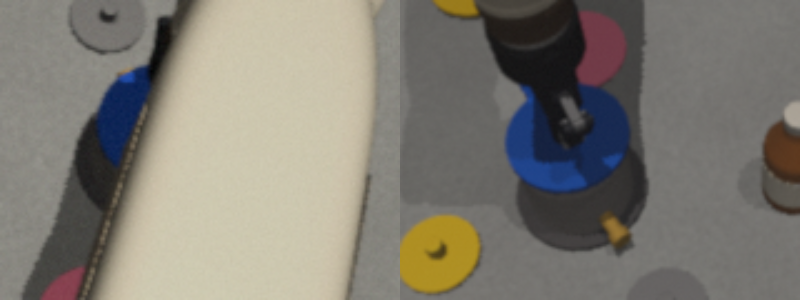

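The cover is level over the pot, and its disc centre from the scene view is about (0.650, -0.275). I'll shift 3 mm in y, then lower.

```bash
python3 -m inch '[[[-0.07,0,0,0,0,0,0],[0,0,0.1,0,0,0,0],[0,0,0.1,0,0,0,0],[0,0,0.1,0,0,0,0],[0,0,0.1,0,0,0,0],[0,0,0,0,0,0,0],[0,0,0,0,0,0,0]]]' 60
```

```text
time_s: 22.3
tool_pos: [0.6499, -0.2791, 0.1136]
ee_rot: [-0.002, 0.694, 0.72, 0.0]
contact_force: [-0.1, 0.5, -2.0]
opening: 0.0263
grasp_force: 59.4
```

```bash
python3 -m inch '[[[0,0,0.1,0,0,0,0],[0,0,0.07,0,0,0,0],[0,0,0,0,0,0,0],[0,0,0,0,0,0,0]]]' 60
```

```text
time_s: 22.7
tool_pos: [0.6499, -0.2791, 0.1068]
ee_rot: [-0.002, 0.694, 0.72, 0.0]
contact_force: [0.3, 0.0, -3.1]
opening: 0.0258
grasp_force: 59.5
```

```bash
python3 -m inch '[[[0,0,0.03,0,0,0,0],[0,0,0.02,0,0,0,0],[0,0,0,0,0,0,0]]]' 60
```

```text
time_s: 23.0
tool_pos: [0.6499, -0.2792, 0.1055]
ee_rot: [-0.002, 0.694, 0.72, 0.0]
contact_force: [-1.5, 0.7, -0.2]
opening: 0.0263
grasp_force: 59.8
```

Weight is coming off (z force from -3.1 to about 0), so contact has been made. I'll press slightly, then release.

```bash
python3 -m inch '[[[0,0,0.02,0,0,0,0],[0,0,0,0,0,0,0],[0,0,0,0,0,0,0.15],[0,0,0,0,0,0,0.4],[0,0,0,0,0,0,0.65],[0,0,0,0,0,0,0.65],[0,0,-0.4,0,0,0,0.65],[0,0,-0.8,0,0,0,0.65],[0,0,-0.8,0,0,0,0.65]]]' 60
python3 -m inch '[[[0,0.0,-0.5,0,0,0,0.65],[0,-0.8,0,0,0,0,0.65],[0,-0.8,0,0,0,0,0.65],[0,-0.8,0,0,0,0,0.65],[0,-0.8,0,0,0,0,0.65],[0,-0.8,0,0,0,0,0.65],[0,-0.8,0,0,0,0,0.65],[0,-0.8,0,0,0,0,0.65],[0,0,0,0,0,0,0.65]]]' 60
python3 - <<'E'
from h import *
for n in ('top','scene'):
  im=grab_frame(n)
  for c in blobs(im,'blue',80)[:1]: 
    P=(ray(n,c[:,0],.098)[:,:2]*1000).astype(np.float32); print(n,cv2.contourArea(c),P.min(0),P.max(0))
  for c in blobs(im,'yellow')[:2]: print(n,circ(n,c,.012))
  if n=='top': a=im
cv2.imwrite('pics/c8.png',np.hstack([cv2.resize(a[130:250,290:450],(400,300)),cv2.resize(im[190:325,130:310],(400,300))])[:,:,::-1])
E
```

```text
time_s: 23.9
tool_pos: [0.6497, -0.2792, 0.1839]
ee_rot: [-0.003, 0.694, 0.72, -0.0]
contact_force: [-0.0, -1.1, 0.1]
opening: 0.0557
grasp_force: 0.0
time_s: 24.8
tool_pos: [0.4228, -0.2872, 0.2049]
ee_rot: [-0.003, 0.695, 0.719, -0.0]
contact_force: [0.1, -0.7, 0.6]
opening: 0.0553
grasp_force: 0.0
top 1852.0 [ 554.372   -338.06943] [ 709.1919  -220.12784]
top [ 313.7 -279.5   57.4]
top [ 643.2 -434.3   42.3]
scene 2046.0 [ 560.8552 -336.9283] [ 711.9908  -220.50832]
scene [ 646.  -434.5   41.9]
scene [ 313.1 -280.4   59. ]
```

View pics/c8.png

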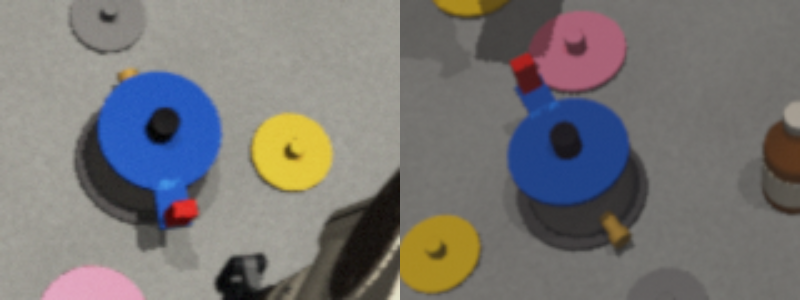

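The cover is seated level on the rim, centred at about (0.650, -0.279) in both views. The gripper is clear, and the lid and bystanders haven't moved.

```bash
python3 -c "
from plant import order
print(order.sign_off())"
```

```text
the job is handed in; nothing more can be done
None
```

The job is handed in; no verdict came back. From the last pictures, the blue cover sits home and level on the pot, the yellow lid lies flat on the bench about 335 mm from it, and the bottle and tape were not touched and the mould was never approached; it took about 25 s of the 67 s.

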